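# Reset the torch air valve to two turns open

### The arm

A 6-joint arm with a two-finger parallel gripper is mounted at the origin on the work surface. World frame = base frame: x ahead of the robot, y to its left, z up, the work surface at z = 0. Lengths are in m, angles in rad, forces in N, time in s.
With the tool pointing down it reaches from about 0.35 to 0.775 m from the base axis. Payload 7.3 kg.
Tool frame: the origin (TCP) lies between the finger pads, 19 mm behind the fingertips; this is the grasp point; z points along the fingers, y is the line along which they close (so a half turn about z gives the same grasp; the last joint's range is limited). The gripper opens to 92 mm and grips with 3 to 60 N. Pads are 19 mm wide; open, the fingers measure 130 mm over their backs; the gripper's body (75 mm by 190 mm) begins 47 mm behind the grasp point.
Start: joints at [-0.146, 0.342, 1.524, -0, 1.275, -0.146], TCP at [0.525, 0, 0.246] pointing down, gripper open.
Joint ranges: [-2.53, 2.53], [-0.77, 2.02], [0.04, 2.7], [-1, 4.14], [0.28, 2.66], [-3.11, 3.11]. Speed limits (rad/s): [2.57, 2.57, 3.14, 3.14, 3.14, 3.14].

### API

Orientations are given as [roll, pitch, yaw] about the fixed x, y, z axes, in that order (R = Rz(yaw) Ry(pitch) Rx(roll)).
In Python, from cell import robot gives the robot as it stands.
- The arm moves only by the shell command python3 drive.py FILE [OPENING] [FORCE], which reads ROWS from the file FILE. ROWS is one flat JSON list of numbers that holds 1 to 8 rows one after another, with no inner brackets; each row has 6 numbers: dx, dy, dz in m, then a rotation vector rx, ry, rz in rad; each row shifts and turns the commanded pose from where the row before left it, along the tool's axes as they then stand; what a row does not reach is not made up. A row lasts 1/12 s, in which the tool goes at most 0.0417 m and 0.125 rad, less where a joint would pass 70% of its speed; a pose out of reach is approached as far as the arm can. OPENING is the finger opening in m, set as the command begins (- or left out keeps the last). The fingers move at their own pace and stop on an object; FORCE is the grip in N (left out, the last holds). Time passes only in rows, so rows that do not move let the fingers close. It prints the time, the measured TCP pose, the force, the opening and the grip force at its end. Input that does not fit is refused with a message, and nothing moves.
- robot.observe(): the state, without advancing time (a new reading comes with each control period).
- robot.read_camera(name): name is "scene" or "side" or "wrist"; returns a dict with "image" (400x640x3 uint8, red, green, blue), "fx", "fy", "cx", "cy" (pixels), "pose" (4x4, takes a point from camera to world coordinates). Camera axes: x right, y down, z forward; pixel columns grow to the right and rows downward; lengths in m; the calibration is good to about 2 mm. A picture is of the moment at which its call begins. There is no depth.
- robot.hand_in(): hands the job in; it is judged then, once.
The state is a dict: "time": time; "qpos": joint angles; "qvel": joint speeds; "joint_efforts": joint torques, N m; "tool_pos": TCP position; "tool_rot": TCP orientation; "contact_force": force on the tool from outside, world axes, zero at the start; "torque": the same for the moment, N m; "opening": finger opening in m; "grip_force": force on a finger pad.
Only numpy, scipy, OpenCV 4.12 (cv2) and the standard library are available. Lean on these libraries where they do the work, as an engineer would, in place of code of your own. Each camera call takes 0.05 s, during which the arm holds its last target. There are 200 camera calls.

### The job

The air valve for the soldering torch stands partly open on the bench: turn its handwheel clockwise, seen from above, until it is fully closed against its stop, then back it off exactly two full turns. Finish with the upright crank handle still gripped around its middle and held there, ready to shut the valve while a colleague lights the torch; let nothing go at the end. Leave the pitch block, the oil bottle and the hammer where they are.

Things in the scene. Friction and masses are not known exactly. Their poses are not given: they have to be found in the camera images.
- valve_wheel (a joint): Opening of the valve in rad, about the vertical stem: 0 = closed, hard against the stop; grows as the wheel turns anticlockwise seen from above; one turn is 6.283; a second stop lies at four turns. At the start it is somewhere between half a turn and one and a half turns open. It stays where it is left and needs about 4 N at the handle to turn.
- valve: The air valve, fixed to the bench; origin under the stem, on the bench, z up. Its handwheel is a level cast-aluminium ring with three spokes, 110 mm in diameter to the middle of its rim, rim 12 mm thick, rim top 94 mm above the bench. It sits on a brass valve with two copper pipe elbows on a dark steel plate 90 x 170 mm.
- wheel_axis (a point): Point on the vertical axis of the wheel, level with handle_mid (129 mm above the bench). Its x axis points to where the handle stands when the valve is closed (joint 0). Only the handle and the hub nut (7 mm) rise above the rim top.
- crank_handle: Upright black plastic crank handle on top of the wheel's rim, a round post 26 mm in diameter and 60 mm tall (94 to 154 mm above the bench), 55 mm from the wheel's axis. It spins freely about its own upright axis, so a gripper that keeps its orientation can carry it round the circle. Origin: centre of its foot, on the rim's top; z up.
- handle_mid (a point): The middle of the crank handle, where to grip it: on its axis, 35 mm above its foot, 129 mm above the bench.
- pitch_block: Bystander: wooden block 85 x 85 x 75 mm with a cap of brown pitch and a metal disc on top, 83 mm tall in all. Origin: centre of its underside.
- oil_bottle: Bystander: amber bottle with a white cap, 54 mm in diameter, 120 mm tall, standing. Origin: centre of its underside.
- hammer: Bystander: hammer with a wooden handle, 250 mm long, lying on the bench; its x axis runs along the handle to the head. Origin: below the middle of its length.

How it is judged:
On the way:
1. the valve is closed against its stop (value of joint valve_wheel below 0.08 rad), for 0.1 s.
At the end, for the whole second after the job is handed in: After having been closed to its stop (within 0.08 rad), the valve stands two turns open (12.57 rad, within 0.2 rad) and at rest; the fingers grip the crank handle with more than 5 N, the TCP within 23 mm of the middle of the handle; pitch block, bottle and hammer are within 20 mm of where they were (value of joint valve_wheel between 12.366 and 12.766 rad and velocity of joint valve_wheel between -0.05 and 0.05 rad/s and contact force between the fingers and crank_handle above 5 N and distance between the grasp point and handle_mid below 0.023 m and distance of each of pitch_block, oil_bottle, hammer from where it was at the start of the episode below 0.02 m); the arm keeps its last pose, push and grip.
It fails at once if the pitch block is shoved aside or knocked over (distance of pitch_block from where it was at the start of the episode above 0.02 m).
It fails at once if the oil bottle is shoved aside or knocked over (distance of oil_bottle from where it was at the start of the episode above 0.02 m).
It fails at once if the hammer is shoved aside or knocked over (distance of hammer from where it was at the start of the episode above 0.02 m).
It also fails if it takes over 70 s, if anything falls off the work surface, if the arm or the gripper's body presses on something with over 40 N, if the wrist force passes 120 N, or if a joint passes its speed limit or range.

## Working session

There is one attempt and no reset: what is moved stays moved. The work goes in short steps, Python scripts to look and compute and a shell command to move; the robot and the scene stay as the last step left them, time stands still between calls to the robot, and variables do not carry over. Pictures are saved under pics/ and viewed, at most 10 in all, crops included, and the job is handed in when it is done.

```bash
ls; mkdir -p pics
python3 - <<'E'
from cell import robot
import cv2,numpy as np
for n in ("scene","side"):
    c=robot.read_camera(n); cv2.imwrite(f"pics/{n}0.png",c["image"][:,:,::-1])
    np.savez(f"{n}0.npz",**c); print(n,c["fx"],c["fy"],c["cx"],c["cy"],np.round(c["pose"],3).tolist())
s=robot.observe(); print(s["time"],s["tool_pos"],s["tool_rot"])
E
```

```text
cell.py
drive.py
pics
scene 436.54564606587115 436.54564606587115 314.6250704712681 192.34749953280595 [[-0.068, 0.813, -0.578, 1.312], [0.998, 0.062, -0.031, 0.103], [0.011, -0.578, -0.816, 1.096], [0.0, 0.0, 0.0, 1.0]]
side 453.6721890803883 453.6721890803883 320.8738354449592 201.7956273724988 [[-0.925, -0.236, 0.299, 0.219], [-0.38, 0.599, -0.705, 0.899], [-0.013, -0.765, -0.644, 0.899], [0.0, 0.0, 0.0, 1.0]]
0.1 [5.24650765e-01 7.64664309e-05 2.44913913e-01] [-3.14019185e+00 -1.99572573e-04  1.57081642e+00]
```

View pics/scene0.png

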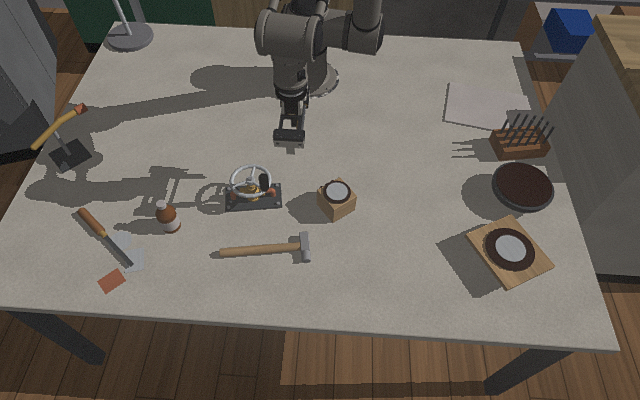

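View pics/side0.png

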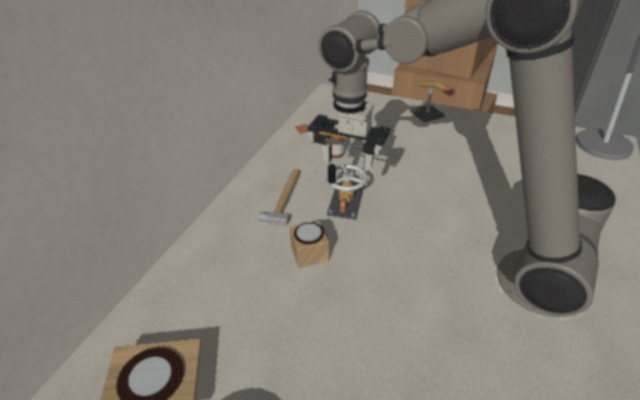

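The scene view shows the wheel around pixel (250,182) with the black handle near (264,183), the pitch block at (337,198), the bottle at (168,217) and the hammer at (265,248). The side view shows the wheel at (348,178) and the handle at (332,173). Next I'll enlarge both crops and run masks on them.

```bash
cat > h.py <<'E'
import numpy as np,cv2
def ray(c,u,v):
    d=c["pose"][:3,:3]@np.array([(u-c["cx"])/c["fx"],(v-c["cy"])/c["fy"],1.]); return c["pose"][:3,3],d/np.linalg.norm(d)
def plane(c,u,v,z):
    o,d=ray(c,u,v); return o+d*(z-o[2])/d[2]
def proj(c,p):
    q=c["pose"][:3,:3].T@(np.asarray(p)-c["pose"][:3,3]); return np.array([c["fx"]*q[0]/q[2]+c["cx"],c["fy"]*q[1]/q[2]+c["cy"]])
def tri(c1,a,c2,b):
    A=np.zeros((3,3));r=np.zeros(3)
    for c,p in((c1,a),(c2,b)):
        o,d=ray(c,*p);P=np.eye(3)-np.outer(d,d);A+=P;r+=P@o
    return np.linalg.solve(A,r)
E
python3 - <<'E'
import numpy as np,cv2
from h import *
C={n:dict(np.load(n+"0.npz")) for n in("scene","side")}
out=[]
for n,(x,y) in (("scene",(215,155)),("side",(310,150))):
    im=C[n]["image"]; out.append(cv2.resize(im[y:y+65,x:x+75],None,fx=5,fy=5,interpolation=cv2.INTER_CUBIC))
cv2.imwrite("pics/crop0.png",np.hstack(out)[:,:,::-1])
for n,(x0,y0,x1,y1) in (("scene",(225,160,275,202)),("side",(322,160,372,195))):
    im=C[n]["image"][y0:y1,x0:x1].astype(int); mx=im.max(2);sat=mx-im.min(2)
    for nm,m in (("dark",mx<45),("bright",(mx>165)&(sat<25))):
        k,l,st,ce=cv2.connectedComponentsWithStats(m.astype(np.uint8))
        for i in range(1,k):
            if st[i,4]>15: print(n,nm,st[i]+[x0,y0,0,0,0],ce[i]+[x0,y0])
E
```

```text
scene dark [259 174   9  10  27] [262.81481481 178.22222222]
scene bright [232 167  10  17  37] [235.08108108 174.83783784]
scene bright [267 171   5  16  24] [269.29166667 178.5       ]
side dark [329 165   6  17  94] [331.55319149 173.46808511]
side bright [366 160   4   9  24] [367.5 164. ]
side bright [347 165  15   7  39] [353.69230769 167.41025641]
side bright [351 178  11   4  19] [355.89473684 179.42105263]
side bright [332 185  25   6  62] [343.67741935 187.37096774]
```

View pics/crop0.png

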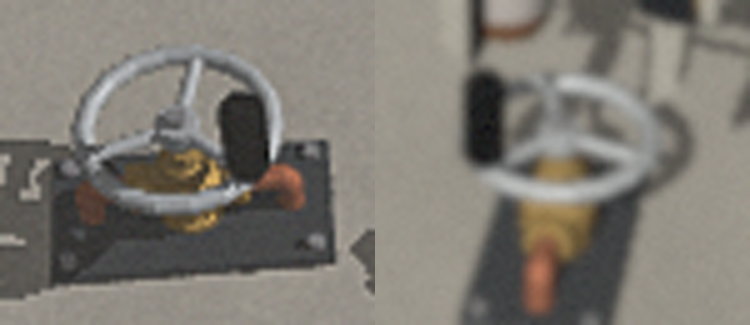

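The crop shows the handle centred at about scene (263.8,182.6) and side (332,173.4). The ring centre is at about scene (250.4,181) and side (348,177.4). I'll triangulate both.

Run:
```python
import numpy as np
from h import *
a,b=[dict(np.load(n+"0.npz")) for n in("scene","side")]
print("handle",tri(a,(263.8,182.6),b,(332,173.4)),plane(a,263.8,182.6,.124),plane(b,332,173.4,.124))
print("wheel",tri(a,(250.4,181),b,(348,177.4)),plane(a,250.4,181,.088),plane(b,348,177.4,.088))
# fit ring: rim outer pixels by plane-casting, circle fit
for c,n,pts in((a,"scene",[(73,125),(180,46),(278,110),(190,214),(110,190),(95,75)]),(b,"side",[(565,73),(660,140),(560,203),(640,180),(630,90)])):
    x,y,o=(215,155,0) if n=="scene" else (310,150,375)
    P=np.array([plane(c,x+(u-o)/5-.4,y+v/5-.4,.088)[:2] for u,v in pts])
    s=np.linalg.lstsq(np.c_[2*P,np.ones(len(P))],(P**2).sum(1),rcond=None)[0]
    print(n,s[:2],np.sqrt(s[2]+s[:2]@s[:2]))
print("block",plane(a,337,191,.083),"bottle cap",plane(a,163,205,.12),plane(b,337,147,.12))
```

```text
handle [ 0.59840397 -0.0780003   0.1217873 ] [ 0.60147662 -0.07646621  0.124     ] [ 0.59685755 -0.07720992  0.124     ]
wheel [ 0.56615488 -0.12523043  0.08248356] [ 0.57240491 -0.12228815  0.088     ] [ 0.56306799 -0.12130009  0.088     ]
scene [ 0.5680916 -0.1245312] 0.06010574821327855
side [ 0.57190967 -0.12200411] 0.0646610591458346
block [0.58519719 0.12800682 0.083     ] bottle cap [ 0.69318483 -0.33549811  0.12      ] [ 0.63434335 -0.21635877  0.12      ]
```

Handle at about (0.5985,-0.0775) and axis at about (0.570,-0.1235). Their separation is 54 mm against the 55 mm given, and the handle's triangulated height is 0.122 against 0.124, so both are consistent. All bystanders are at least 0.24 m away and below the gripper body. Tool axes: x = +Y world, y = +X, z = down.

```bash
echo '[-0.026, 0.0246, 0, 0, 0, 0, -0.026, 0.0246, 0, 0, 0, 0, -0.0255, 0.0246, 0, 0, 0, 0, 0, 0, 0, 0, 0, 0, 0, 0, 0, 0, 0, 0]' > rows.txt && python3 drive.py rows.txt 0.092 40
echo '[0, 0, 0.02, 0, 0, 0, 0, 0, 0.02, 0, 0, 0, 0, 0, 0.02, 0, 0, 0, 0, 0, 0.01, 0, 0, 0, 0, 0, 0, 0, 0, 0]' > rows.txt && python3 drive.py rows.txt
python3 - <<'E'
from cell import robot
import cv2,numpy as np
from h import *
o=[]
for n,(x,y) in (("wrist",None),("side",(290,130))) if 0 else (("scene",(215,145)),("side",(290,130))):
    c=robot.read_camera(n); o.append(cv2.resize(c["image"][y:y+80,x:x+80],None,fx=5,fy=5))
cv2.imwrite("pics/hover.png",np.hstack(o)[:,:,::-1])
c=robot.read_camera("wrist"); cv2.imwrite("pics/wrist.png",c["image"][:,:,::-1]); np.savez("wrist.npz",**c)
for z in(.154,.129):print(z,proj(c,(.5985,-.0775,z)))
print(np.round(c["pose"],3).tolist())
E
```

```text
time: 0.52
tool_pos: [0.599, -0.0787, 0.2441]
tool_rot: [-3.14, -0.001, 1.569]
contact_force: [-1.5, -0.3, -0.7]
opening: 0.0914
grip_force: 0.0
time: 0.93
tool_pos: [0.5969, -0.0763, 0.1732]
tool_rot: [-3.136, -0.002, 1.572]
contact_force: [-0.0, 0.8, 0.2]
opening: 0.0917
grip_force: 0.0
0.154 [319.89666403 243.48435198]
0.129 [319.65996805 226.89679657]
[[1.0, 0.0, -0.0, 0.597], [0.0, -0.965, -0.263, -0.008], [-0.0, 0.263, -0.965, 0.315], [0.0, 0.0, 0.0, 1.0]]
```

View pics/wrist.png

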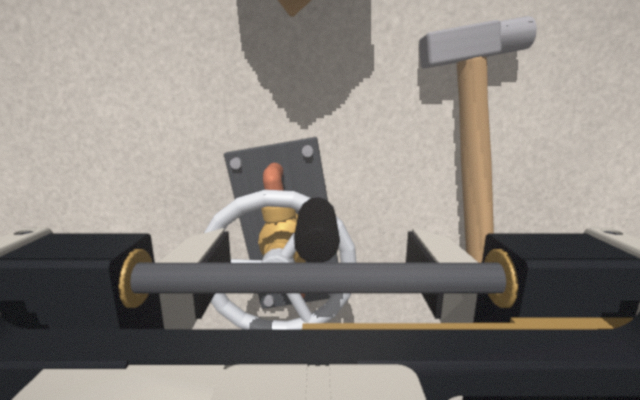

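The wrist picture shows the handle between the open fingers, with its top centred near (316,245). The prediction was (320,243), so the estimate is good to 2 mm. I'll descend and grip.

```bash
echo '[0, 0, 0.022, 0, 0, 0, 0, 0, 0.022, 0, 0, 0, 0, 0, 0, 0, 0, 0]' > rows.txt && python3 drive.py rows.txt
echo '[0, 0, 0, 0, 0, 0, 0, 0, 0, 0, 0, 0, 0, 0, 0, 0, 0, 0, 0, 0, 0, 0, 0, 0, 0, 0, 0, 0, 0, 0, 0, 0, 0, 0, 0, 0, 0, 0, 0, 0, 0, 0, 0, 0, 0, 0, 0, 0]' > rows.txt && python3 drive.py rows.txt 0.01 40
```

```text
time: 1.33
tool_pos: [0.5973, -0.077, 0.1292]
tool_rot: [-3.137, -0.001, 1.571]
contact_force: [-1.3, 0.1, -0.6]
opening: 0.0917
grip_force: 0.0
time: 2.0
tool_pos: [0.5988, -0.0775, 0.1317]
tool_rot: [3.141, 0.0, 1.571]
contact_force: [-0.4, -0.5, 0.6]
opening: 0.0433
grip_force: 0.0
```

```bash
echo '[0, 0, 0, 0, 0, 0, 0, 0, 0, 0, 0, 0, 0, 0, 0, 0, 0, 0, 0, 0, 0, 0, 0, 0, 0, 0, 0, 0, 0, 0, 0, 0, 0, 0, 0, 0, 0, 0, 0, 0, 0, 0, 0, 0, 0, 0, 0, 0]' > rows.txt && python3 drive.py rows.txt
python3 - <<'E'
import numpy as np
f=np.radians(58-15*np.arange(25)); x,y=.055*np.cos(f),.055*np.sin(f)
for i in range(24): print(58-15*i,"[%.4f,%.4f]"%(y[i+1]-y[i],x[i+1]-x[i]), end="  ")
print()
E
```

```text
time: 2.67
tool_pos: [0.5985, -0.0775, 0.1315]
tool_rot: [-3.141, 0.0, 1.571]
contact_force: [-4.2, -0.2, 1.5]
opening: 0.025
grip_force: 40.0
58 [-0.0091,0.0111]  43 [-0.0117,0.0083]  28 [-0.0134,0.0050]  13 [-0.0143,0.0014]  -2 [-0.0142,-0.0024]  -17 [-0.0131,-0.0060]  -32 [-0.0111,-0.0091]  -47 [-0.0083,-0.0117]  -62 [-0.0050,-0.0134]  -77 [-0.0014,-0.0143]  -92 [0.0024,-0.0142]  -107 [0.0060,-0.0131]  -122 [0.0091,-0.0111]  -137 [0.0117,-0.0083]  -152 [0.0134,-0.0050]  -167 [0.0143,-0.0014]  -182 [0.0142,0.0024]  -197 [0.0131,0.0060]  -212 [0.0111,0.0091]  -227 [0.0083,0.0117]  -242 [0.0050,0.0134]  -257 [0.0014,0.0143]  -272 [-0.0024,0.0142]  -287 [-0.0060,0.0131]
```

Gripped at 25 mm opening and 40 N. Now the first 105° clockwise; at least 180° is certain to be free.

```bash
echo '[-0.0091, 0.0111, 0, 0, 0, 0, -0.0117, 0.0083, 0, 0, 0, 0, -0.0134, 0.005, 0, 0, 0, 0, -0.0143, 0.0014, 0, 0, 0, 0]' > rows.txt && python3 drive.py rows.txt
echo '[-0.0142, -0.0024, 0, 0, 0, 0, -0.0131, -0.006, 0, 0, 0, 0, -0.0111, -0.0091, 0, 0, 0, 0, 0, 0, 0, 0, 0, 0]' > rows.txt && python3 drive.py rows.txt
```

```text
time: 3.0
tool_pos: [0.6232, -0.1251, 0.1314]
tool_rot: [-3.137, -0.002, 1.572]
contact_force: [-13.2, 5.5, 8.0]
opening: 0.0255
grip_force: 40.0
time: 3.33
tool_pos: [0.6049, -0.1642, 0.1314]
tool_rot: [-3.138, -0.003, 1.57]
contact_force: [-7.6, 3.3, 2.7]
opening: 0.0251
grip_force: 40.0
```

```bash
echo '[-0.0083, -0.0117, 0, 0, 0, 0, -0.005, -0.0134, 0, 0, 0, 0, -0.0014, -0.0143, 0, 0, 0, 0, 0.0024, -0.0142, 0, 0, 0, 0, 0, 0, 0, 0, 0, 0]' > rows.txt && python3 drive.py rows.txt
cat > ok.py <<'E'
# guard: exit 1 (stops the && chain) when the force on the tool along the turning direction is high
import numpy as np
from cell import robot
s=robot.observe();p=s["tool_pos"][:2]-np.array([.569,-.1235]);f=np.array(s["contact_force"][:2])
a=np.arctan2(p[1],p[0]);t=np.array([-np.sin(a),np.cos(a)])
print("t %.2f ang %.1f r %.4f radial F %.1f ccw F %.1f"%(s["time"],np.degrees(a),np.hypot(*p),f@p/np.hypot(*p),f@t))
raise SystemExit(int(abs(f@t)>14))
E
python3 ok.py
python3 - <<'E'
import numpy as np
f=np.radians(-107-7.5*np.arange(49)); x,y=.055*np.cos(f),.055*np.sin(f)
for i in range(48): print(-107-7.5*i,"[%.4f,%.4f]"%(y[i+1]-y[i],x[i+1]-x[i]), end="  ")
E
```

```text
time: 3.75
tool_pos: [0.5521, -0.176, 0.1315]
tool_rot: [-3.141, -0.001, 1.57]
contact_force: [-3.0, 2.7, -1.0]
opening: 0.0253
grip_force: 40.0
t 3.75 ang -107.8 r 0.0551 radial F -1.6 ccw F -3.7
-107.0 [0.0025,-0.0067]  -114.5 [0.0034,-0.0063]  -122.0 [0.0042,-0.0058]  -129.5 [0.0049,-0.0052]  -137.0 [0.0056,-0.0046]  -144.5 [0.0061,-0.0038]  -152.0 [0.0066,-0.0030]  -159.5 [0.0069,-0.0021]  -167.0 [0.0071,-0.0012]  -174.5 [0.0072,-0.0002]  -182.0 [0.0072,0.0007]  -189.5 [0.0070,0.0016]  -197.0 [0.0067,0.0025]  -204.5 [0.0063,0.0034]  -212.0 [0.0058,0.0042]  -219.5 [0.0052,0.0049]  -227.0 [0.0046,0.0056]  -234.5 [0.0038,0.0061]  -242.0 [0.0030,0.0066]  -249.5 [0.0021,0.0069]  -257.0 [0.0012,0.0071]  -264.5 [0.0002,0.0072]  -272.0 [-0.0007,0.0072]  -279.5 [-0.0016,0.0070]  -287.0 [-0.0025,0.0067]  -294.5 [-0.0034,0.0063]  -302.0 [-0.0042,0.0058]  -309.5 [-0.0049,0.0052]  -317.0 [-0.0056,0.0046]  -324.5 [-0.0061,0.0038]  -332.0 [-0.0066,0.0030]  -339.5 [-0.0069,0.0021]  -347.0 [-0.0071,0.0012]  -354.5 [-0.0072,0.0002]  -362.0 [-0.0072,-0.0007]  -369.5 [-0.0070,-0.0016]  -377.0 [-0.0067,-0.0025]  -384.5 [-0.0063,-0.0034]  -392.0 [-0.0058,-0.0042]  -399.5 [-0.0052,-0.0049]  -407.0 [-0.0046,-0.0056]  -414.5 [-0.0038,-0.0061]  -422.0 [-0.0030,-0.0066]  -429.5 [-0.0021,-0.0069]  -437.0 [-0.0012,-0.0071]  -444.5 [-0.0002,-0.0072]  -452.0 [0.0007,-0.0072]  -459.5 [0.0016,-0.0070]
```

```bash
g(){ python3 ok.py; }
echo '[0.0025, -0.0067, 0, 0, 0, 0, 0.0034, -0.0063, 0, 0, 0, 0, 0, 0, 0, 0, 0, 0]' > rows.txt && python3 drive.py rows.txt >/dev/null && g &&
echo '[0.0042, -0.0058, 0, 0, 0, 0, 0.0049, -0.0052, 0, 0, 0, 0, 0, 0, 0, 0, 0, 0]' > rows.txt && python3 drive.py rows.txt >/dev/null && g &&
echo '[0.0056, -0.0046, 0, 0, 0, 0, 0.0061, -0.0038, 0, 0, 0, 0, 0, 0, 0, 0, 0, 0]' > rows.txt && python3 drive.py rows.txt >/dev/null && g &&
echo '[0.0066, -0.003, 0, 0, 0, 0, 0.0069, -0.0021, 0, 0, 0, 0, 0, 0, 0, 0, 0, 0]' > rows.txt && python3 drive.py rows.txt >/dev/null && g &&
echo '[0.0071, -0.0012, 0, 0, 0, 0, 0.0072, -0.0002, 0, 0, 0, 0, 0, 0, 0, 0, 0, 0]' > rows.txt && python3 drive.py rows.txt >/dev/null && g &&
echo '[0.0072, 0.0007, 0, 0, 0, 0, 0.007, 0.0016, 0, 0, 0, 0, 0, 0, 0, 0, 0, 0]' > rows.txt && python3 drive.py rows.txt >/dev/null && g
```

```text
t 4.00 ang -121.4 r 0.0553 radial F 1.2 ccw F 0.7
t 4.25 ang -136.5 r 0.0555 radial F 3.9 ccw F 0.8
t 4.50 ang -151.7 r 0.0557 radial F 6.3 ccw F 0.5
t 4.75 ang -166.9 r 0.0559 radial F 5.8 ccw F 0.4
t 5.00 ang 177.9 r 0.0559 radial F 5.3 ccw F -0.2
t 5.25 ang 162.7 r 0.0560 radial F 6.8 ccw F -0.8
```

```bash
g(){ python3 ok.py; }
echo '[0.0067, 0.001, 0, 0, 0, 0, 0.0063, 0.0034, 0, 0, 0, 0, 0, 0, 0, 0, 0, 0]' > rows.txt && python3 drive.py rows.txt >/dev/null && g &&
echo '[0.0058, 0.0042, 0, 0, 0, 0, 0.0052, 0.0049, 0, 0, 0, 0, 0, 0, 0, 0, 0, 0]' > rows.txt && python3 drive.py rows.txt >/dev/null && g &&
echo '[0.0046, 0.0056, 0, 0, 0, 0, 0.0038, 0.0061, 0, 0, 0, 0, 0, 0, 0, 0, 0, 0]' > rows.txt && python3 drive.py rows.txt >/dev/null && g &&
echo '[0.003, 0.0066, 0, 0, 0, 0, 0.0021, 0.0069, 0, 0, 0, 0, 0, 0, 0, 0, 0, 0]' > rows.txt && python3 drive.py rows.txt >/dev/null && g &&
echo '[0.0012, 0.0071, 0, 0, 0, 0, 0.0002, 0.0072, 0, 0, 0, 0, 0, 0, 0, 0, 0, 0]' > rows.txt && python3 drive.py rows.txt >/dev/null && g &&
echo '[-0.0007, 0.0072, 0, 0, 0, 0, -0.0016, 0.007, 0, 0, 0, 0, 0, 0, 0, 0, 0, 0]' > rows.txt && python3 drive.py rows.txt >/dev/null && g
```

```text
t 5.50 ang 148.4 r 0.0561 radial F 2.3 ccw F -0.1
t 5.75 ang 133.6 r 0.0559 radial F 2.9 ccw F -0.2
t 6.00 ang 118.7 r 0.0557 radial F 4.8 ccw F -0.6
t 6.25 ang 103.6 r 0.0554 radial F 4.2 ccw F 1.1
t 6.50 ang 88.5 r 0.0551 radial F 5.3 ccw F -0.6
t 6.75 ang 73.2 r 0.0547 radial F 4.1 ccw F -0.2
```

```bash
g(){ python3 ok.py; }
echo '[-0.0025, 0.0067, 0, 0, 0, 0, -0.0034, 0.0063, 0, 0, 0, 0, 0, 0, 0, 0, 0, 0]' > rows.txt && python3 drive.py rows.txt >/dev/null && g &&
echo '[-0.0042, 0.0058, 0, 0, 0, 0, -0.0049, 0.0052, 0, 0, 0, 0, 0, 0, 0, 0, 0, 0]' > rows.txt && python3 drive.py rows.txt >/dev/null && g &&
echo '[-0.0056, 0.0046, 0, 0, 0, 0, -0.0061, 0.0038, 0, 0, 0, 0, 0, 0, 0, 0, 0, 0]' > rows.txt && python3 drive.py rows.txt >/dev/null && g &&
echo '[-0.0066, 0.003, 0, 0, 0, 0, -0.0069, 0.0021, 0, 0, 0, 0, 0, 0, 0, 0, 0, 0]' > rows.txt && python3 drive.py rows.txt >/dev/null && g &&
echo '[-0.0071, 0.0012, 0, 0, 0, 0, -0.0072, 0.0002, 0, 0, 0, 0, 0, 0, 0, 0, 0, 0]' > rows.txt && python3 drive.py rows.txt >/dev/null && g &&
echo '[-0.0072, -0.0007, 0, 0, 0, 0, -0.007, -0.0016, 0, 0, 0, 0, 0, 0, 0, 0, 0, 0]' > rows.txt && python3 drive.py rows.txt >/dev/null && g
```

```text
t 7.00 ang 58.0 r 0.0545 radial F 4.6 ccw F 0.3
t 7.25 ang 42.7 r 0.0542 radial F 3.5 ccw F 0.1
t 7.50 ang 27.3 r 0.0540 radial F 3.2 ccw F -0.3
t 7.75 ang 11.9 r 0.0539 radial F 2.3 ccw F -0.5
t 8.00 ang 8.6 r 0.0537 radial F 6.1 ccw F 40.6
```

The stop was met at a tool angle of about 8.6°, with 40 N tangential. I'll hold briefly and ease the push.

```bash
echo '[0, 0, 0, 0, 0, 0, 0.0035, 0, 0, 0, 0, 0, 0.0035, 0, 0, 0, 0, 0, 0, 0, 0, 0, 0, 0, 0, 0, 0, 0, 0, 0]' > rows.txt && python3 drive.py rows.txt; python3 ok.py
python3 - <<'E'
from cell import robot
import cv2,numpy as np
from h import *
c=robot.read_camera("wrist"); np.savez("wrist1.npz",**c); cv2.imwrite("pics/wrist1.png",c["image"][:,:,::-1])
p=robot.observe()["tool_pos"]; print(p, proj(c,[p[0],p[1],.154]),proj(c,[p[0],p[1],.094]))
E
```

```text
time: 8.42
tool_pos: [0.6221, -0.1145, 0.1315]
tool_rot: [-3.14, -0.006, 1.572]
contact_force: [-1.9, 16.0, 2.4]
opening: 0.0251
grip_force: 40.0
t 8.42 ang 9.6 r 0.0539 radial F 0.8 ccw F 16.1
[ 0.6221187  -0.11456237  0.13149254] [321.09581253 287.02937343] [320.35672832 232.36696513]
```

View pics/wrist1.png

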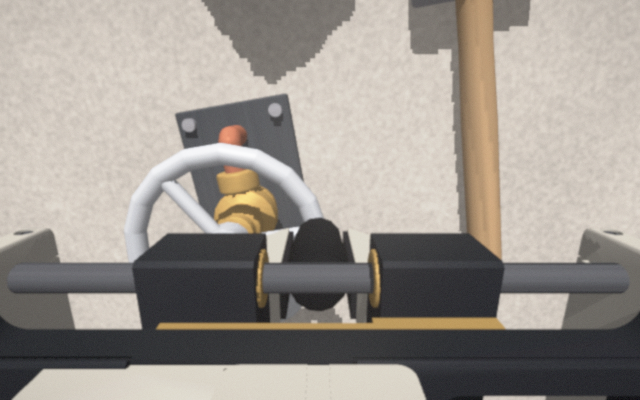

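The wrist picture shows the handle at (318,265) squarely between the two pads. The turn to the stop was about 408° (1.13 turns), which is inside the given range, so this is the stop, at a tool angle of about 10°. Next is the table for two turns back.

Run:
```python
import numpy as np
f=np.radians(10+15*np.arange(25)); x,y=.055*np.cos(f),.055*np.sin(f)
for i in range(24): print(10+15*i,"[%.4f,%.4f]"%(y[i+1]-y[i],x[i+1]-x[i]), end="  ")
```

```text
10 [0.0137,-0.0043]  25 [0.0121,-0.0077]  40 [0.0097,-0.0106]  55 [0.0066,-0.0127]  70 [0.0031,-0.0140]  85 [-0.0006,-0.0143]  100 [-0.0043,-0.0137]  115 [-0.0077,-0.0121]  130 [-0.0106,-0.0097]  145 [-0.0127,-0.0066]  160 [-0.0140,-0.0031]  175 [-0.0143,0.0006]  190 [-0.0137,0.0043]  205 [-0.0121,0.0077]  220 [-0.0097,0.0106]  235 [-0.0066,0.0127]  250 [-0.0031,0.0140]  265 [0.0006,0.0143]  280 [0.0043,0.0137]  295 [0.0077,0.0121]  310 [0.0106,0.0097]  325 [0.0127,0.0066]  340 [0.0140,0.0031]  355 [0.0143,-0.0006]
```

```bash
g(){ python3 ok.py; }
echo '[0.0045, 0, 0, 0, 0, 0, 0, 0, 0, 0, 0, 0]' > rows.txt && python3 drive.py rows.txt >/dev/null && g &&
echo '[0.0137, -0.0043, 0, 0, 0, 0, 0.0121, -0.0077, 0, 0, 0, 0, 0.0097, -0.0106, 0, 0, 0, 0, 0.0066, -0.0127, 0, 0, 0, 0, 0.0031, -0.014, 0, 0, 0, 0, -0.0006, -0.0143, 0, 0, 0, 0, 0, 0, 0, 0, 0, 0]' > rows.txt && python3 drive.py rows.txt >/dev/null && g &&
echo '[-0.0043, -0.0137, 0, 0, 0, 0, -0.0077, -0.0121, 0, 0, 0, 0, -0.0106, -0.0097, 0, 0, 0, 0, -0.0127, -0.0066, 0, 0, 0, 0, -0.014, -0.0031, 0, 0, 0, 0, -0.0143, 0.0006, 0, 0, 0, 0, 0, 0, 0, 0, 0, 0]' > rows.txt && python3 drive.py rows.txt >/dev/null && g
```

```text
t 8.63 ang 10.5 r 0.0540 radial F -2.0 ccw F 2.7
t 9.22 ang 102.1 r 0.0554 radial F 3.6 ccw F 3.7
t 9.80 ang -167.4 r 0.0559 radial F 5.1 ccw F 4.0
```

```bash
g(){ python3 ok.py; }
echo '[-0.0137, 0.0043, 0, 0, 0, 0, -0.0121, 0.0077, 0, 0, 0, 0, -0.0097, 0.0106, 0, 0, 0, 0, -0.0066, 0.0127, 0, 0, 0, 0, -0.0031, 0.014, 0, 0, 0, 0, 0.0006, 0.0143, 0, 0, 0, 0, 0, 0, 0, 0, 0, 0]' > rows.txt && python3 drive.py rows.txt >/dev/null && g &&
echo '[0.0043, 0.0137, 0, 0, 0, 0, 0.0077, 0.0121, 0, 0, 0, 0, 0.0106, 0.0097, 0, 0, 0, 0, 0.0127, 0.0066, 0, 0, 0, 0, 0.014, 0.0031, 0, 0, 0, 0, 0.0143, -0.0006, 0, 0, 0, 0, 0, 0, 0, 0, 0, 0]' > rows.txt && python3 drive.py rows.txt >/dev/null && g &&
echo '[0.0137, -0.0043, 0, 0, 0, 0, 0.0121, -0.0077, 0, 0, 0, 0, 0.0097, -0.0106, 0, 0, 0, 0, 0.0066, -0.0127, 0, 0, 0, 0, 0.0031, -0.014, 0, 0, 0, 0, -0.0006, -0.0143, 0, 0, 0, 0, 0, 0, 0, 0, 0, 0]' > rows.txt && python3 drive.py rows.txt >/dev/null && g
```

```text
t 10.38 ang -77.9 r 0.0546 radial F -5.1 ccw F 3.0
t 10.97 ang 11.7 r 0.0541 radial F -5.1 ccw F 3.1
t 11.55 ang 101.3 r 0.0554 radial F 2.1 ccw F 3.3
```

One turn passed at 11.7°. Now the remaining 270°.

```bash
g(){ python3 ok.py; }
echo '[-0.0043, -0.0137, 0, 0, 0, 0, -0.0077, -0.0121, 0, 0, 0, 0, -0.0106, -0.0097, 0, 0, 0, 0, -0.0127, -0.0066, 0, 0, 0, 0, -0.014, -0.0031, 0, 0, 0, 0, -0.0143, 0.0006, 0, 0, 0, 0, 0, 0, 0, 0, 0, 0]' > rows.txt && python3 drive.py rows.txt >/dev/null && g &&
echo '[-0.0137, 0.0043, 0, 0, 0, 0, -0.0121, 0.0077, 0, 0, 0, 0, -0.0097, 0.0106, 0, 0, 0, 0, -0.0066, 0.0127, 0, 0, 0, 0, -0.0031, 0.014, 0, 0, 0, 0, 0.0006, 0.0143, 0, 0, 0, 0, 0, 0, 0, 0, 0, 0]' > rows.txt && python3 drive.py rows.txt >/dev/null && g &&
echo '[0.0043, 0.0137, 0, 0, 0, 0, 0.0077, 0.0121, 0, 0, 0, 0, 0.0106, 0.0097, 0, 0, 0, 0, 0.0127, 0.0066, 0, 0, 0, 0, 0.014, 0.0031, 0, 0, 0, 0, 0.0143, -0.0006, 0, 0, 0, 0, 0, 0, 0, 0, 0, 0, 0, 0, 0, 0, 0, 0]' > rows.txt && python3 drive.py rows.txt && g
python3 - <<'E'
from cell import robot
import cv2,numpy as np
c=robot.read_camera("wrist"); a=np.load("wrist1.npz")["image"]
cv2.imwrite("pics/cmp.png",np.vstack([a[60:330,100:540],c["image"][60:330,100:540]])[:,:,::-1])
E
```

```text
t 12.13 ang -167.8 r 0.0559 radial F 7.8 ccw F 5.0
t 12.72 ang -77.5 r 0.0546 radial F -4.7 ccw F 3.6
time: 13.38
tool_pos: [0.6221, -0.1129, 0.1314]
tool_rot: [-3.138, -0.001, 1.572]
contact_force: [-7.5, 2.5, 3.1]
opening: 0.0252
grip_force: 40.0
t 13.38 ang 11.2 r 0.0541 radial F -6.9 ccw F 3.9
```

View pics/cmp.png

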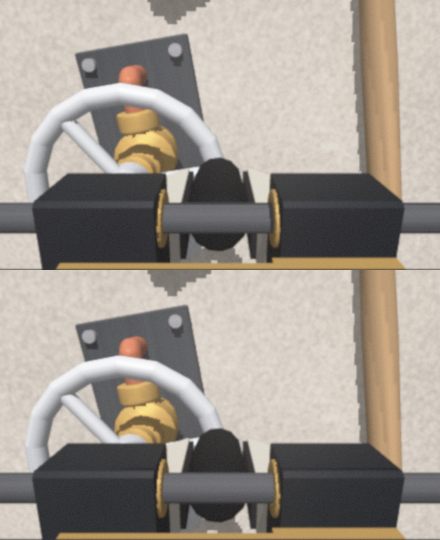

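Top and bottom views (at the stop and now) match: the spoke end is at (68,125) and (68,128) and the handle sits the same way between the pads. The tool angle is 11.2° against about 9.6–10.5° at the stop, an error of no more than about 0.03 rad. The wheel is at rest with 40 N grip, so I'm handing in.

```bash
echo '[0, 0, 0, 0, 0, 0, 0, 0, 0, 0, 0, 0, 0, 0, 0, 0, 0, 0]' > rows.txt && python3 drive.py rows.txt && python3 -c "
from cell import robot
print(robot.hand_in())"
```

```text
time: 13.68
tool_pos: [0.6222, -0.1134, 0.1315]
tool_rot: [-3.138, -0.001, 1.571]
contact_force: [-7.0, 2.6, 4.5]
opening: 0.0253
grip_force: 40.0
the job is handed in; nothing more can be done
None
```

I closed the valve against its stop, backed it off two full turns (estimated within about 0.05 rad), and handed it in at 13.7 s with the crank handle still gripped at 40 N; the arm never came near the pitch block, bottle or hammer, and the hand-in returned no verdict.

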